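Walk the heavy control unit round to the fence

ROBOT

A 6-joint arm with a two-finger parallel gripper is mounted at the origin on the work surface. World frame = base frame: x ahead of the robot, y to its left, z up, the work surface at z = 0. Lengths are in m, angles in rad, forces in N, time in s.
With the tool pointing down it reaches from about 0.375 to 0.9 m from the base axis. Payload 3.1 kg.
Tool frame: the origin (TCP) lies midway between the tips of the shut fingers; the grasp point (between the pads) lies 19 mm behind it (arm.grip_depth is the z of the grasp point in the tool frame, in m); z points along the fingers, y is the line along which they close (so a half turn about z gives the same grasp; the last joint's range is limited). The gripper opens to 87 mm and grips with 3 to 60 N. Pads are 19 mm wide; open, the fingers measure 117 mm over their backs; the gripper's body (75 mm by 190 mm) begins 51 mm behind the grasp point.
Start: joints at [1.018, 0.527, 1.433, -0, 1.181, -0.178], TCP at [0.228, 0.582, 0.183] pointing down, gripper open.
Joint ranges: [-3.08, 3.08], [-0.75, 2.2], [0.22, 2.44], [-1.43, 4.57], [0, 2.65], [-2.85, 2.85]. Speed limits (rad/s): [2.79, 2.79, 3.14, 3.14, 3.14, 3.14].

INTERFACE

Orientations are given as a unit quaternion [w, x, y, z].
In Python, from cell import arm, vision, order, nets gives the robot as it stands.
- The arm moves only by the tool arm_command, never from a script. Its argument "commands" is a list of rows, each an object with "travel": the shift along the world's x, y, z in mm, a list of three; "roll": the turn about the world's z in degrees. A call has 1 to 10 rows; each row is the pose to reach, as a shift and turn from the pose commanded when the call began; what a row does not reach only later rows make up. A row lasts 1/8 s, in which the tool goes at most 62.5 mm and 10.7 degrees, less where a joint would pass 70% of its speed; a pose out of reach is approached as far as the arm can. A call with a gripper value outside its range is refused whole. "fingers" is the closure, from -1 (fully open) to 1 (shut), so that 0 is half open, set as the call begins (left out, the last holds). The fingers move at their own pace and stop on an object; "force" is the grip in N (left out, the last holds). Time passes only in rows, so rows that repeat a pose let the fingers close. It gives the time, the measured TCP pose, the force, the opening and the grip force at its end, in the units of the state.
- arm.observe(): the state, without advancing time (a new reading comes with each control period).
- vision.read_camera(name): name is "scene" or "top" or "wrist"; returns a dict with "pixels" (480x640x3 uint8, blue, green, red), "mtx" (3x3 intrinsics, pixels), "k1" (the pictures are not rectified: a ray, as slopes to the right and down, at radius r is drawn at 1 + k1 r^2 times it, then the intrinsics apply), "xyz" and "attitude" of the camera in the world. Camera axes: x right, y down, z forward; pixel columns grow to the right and rows downward; lengths in m; the calibration is good to about 2 mm. A picture is of the moment at which its call begins. There is no depth.
- order.finish_job(): hands the job in; it is judged then, once.
Trained networks look in a picture, given as the dict that the camera call returned (one of the last four; its "shot" number tells which), for a name from the list of things; names that differ only in an ending like _2 or _b are one class to them, and where a whole thing is asked for, a point or a joint stands for the part that bears it (a point fixed in the world has none). Each returns a list of dicts, best first, with "confidence" (0 to 1); they miss things now and then, are a little off and sometimes report something else, mostly with a low value. They report only what shows in the picture. A call takes as long as a camera call. They do not tell look-alikes from the thing itself.
- nets.boxes_of(picture, label): "pixel" ([column, row] in pixels, amid what is visible of it).
- nets.silhouettes(picture, label): "mask" (480x640 bool, what is visible of it) and "pixel" ([column, row] in pixels, amid what is visible of it).
The state is a dict: "t": time; "joint_pos": joint angles; "joint_vel": joint speeds; "joint_efforts": joint torques, N m; "ee_pos": TCP position; "ee_rot": TCP orientation; "wrist_force": force on the tool from outside, world axes, zero at the start; "ft_torque": the same for the moment, N m; "finger_gap": finger opening in m; "grasp_force": force on a finger pad.
Only numpy, scipy, OpenCV 4.12 (cv2) and the standard library are available. Lean on these libraries where they do the work, as an engineer would, in place of code of your own. Each camera call takes 0.05 s, during which the arm holds its last target. There are 200 camera calls.

TASK

Push the heavy finned control unit round with the fingertips, nudging one corner and then another, until one of its long sides faces the fence, and only then push it home so that this side lies flush along the fence, with the unit between the two yellow marks. Do not lift or tip it, do not let it touch the fence while it is still clearly askew, and leave the other things on the bench where they are.

Things in the scene. Friction and masses are not known exactly. Their poses are not given: they have to be found in the camera images.
- unit: heavy cast control unit, dark fins on top: block 160 mm long (own x) by 95 wide (own y) by 45 high, about 0.8 kg, same end for end, loose. Origin: centre of underside. Slides on four 4 mm feet, 50 mm (x) and 28 mm (y) either side of its middle; pushed on a long side near a corner (5 to 12 N) it turns about a point some 50 mm beyond its middle. Starts nearer end-on to the fence; turn it either way
- fence: fixed aluminium fence bar, 320 mm long (its y axis), 34 mm high, its bar 20 mm thick with a low foot behind. Origin: the foot of the front face, midway along the bar; the front face is the plane x = 0 of this frame, and its -x axis points out of that face to the side where the control unit stands. Two yellow marks, each 10 mm wide, cross the bar 114 mm either side of the middle (inner edges 109 mm from the middle)
- spool: small solder spool standing upright, 54 mm across, 48 mm high; loose bystander, origin at its underside
- jar: amber flux jar with a red cap, 48 mm across, 60 mm high; loose bystander, origin at its underside
- screwdriver: blue-handled screwdriver lying down, 190 mm long; loose bystander, origin at its underside
- pliers: red-handled pliers lying down, about 150 mm long; loose bystander, origin at its underside
- mug: white mug, 76 mm across, 90 mm high; loose bystander, origin at its underside
Not all that is in view belongs to the job. Of the things that look like the unit, take the one that is nearest to the robot's base at the start.

How it is judged:
At the end, for the whole second after the job is handed in: The unit stands flat on the bench at rest, a long side along the fence within 0.04 rad, that side's middle within 4 mm of the fence face, the unit's centre within 30 mm of the fence's middle (measured along it) (x of unit in the frame of fence between -0.0515 and -0.044 m and angle between the x axis of unit and the y axis of fence, either way round below 0.04 rad and y of unit in the frame of fence between -0.03 and 0.03 m and height (world z) of unit below 0.004 m and angle between unit's own z axis and vertical below 0.05 rad and linear speed of unit below 0.01 m/s and angular speed of unit below 0.05 rad/s); the robot touches nothing.
It fails at once if the control unit is lifted or tipped (underside more than 10 mm up, or tilt over 0.12 rad) (height (world z) of unit above 0.01 m or angle between unit's own z axis and vertical above 0.12 rad).
It fails at once if the control unit touches the fence while its long side is more than 0.25 rad off the fence's line (contact force between unit and fence above 0.5 N and angle between the x axis of unit and the y axis of fence, either way round above 0.25 rad).
It fails at once if a bystander is moved more than 15 mm or tipped over (distance of any of spool, jar, screwdriver, pliers, mug from where it was at the start of the episode above 0.015 m or angle between any of spool, jar, pliers, mug's own z axis and vertical above 0.3 rad).
It also fails if it takes over 67 s, if anything falls off the work surface, if the arm or the gripper's body presses on something with over 40 N, if the wrist force passes 120 N, or if a joint passes its speed limit or range.

## Working session

There is one attempt and no reset: what is moved stays moved. The work goes in short steps, Python scripts to look and compute and a tool call to move; the robot and the scene stay as the last step left them, time stands still between calls to the robot, and variables do not carry over. Pictures are saved under pics/ and viewed, at most 10 in all, crops included, and the job is handed in when it is done.

Besides the shell and the picture viewer there is one more tool, called after ">>>" as name([rows], argument=value, ...), one row to a line, values as JSON. arm_command: Moves the arm, as the interface text tells. Its arguments: {"type":"object","properties":{"commands":{"type":"array"},"fingers":{"type":"number"},"force":{"type":"number"}},"required":["commands"]}

```bash
mkdir -p pics; cat > h.py <<'E'
import numpy as np, cv2
from scipy.spatial.transform import Rotation as R
from cell import arm, vision, order, nets
def rot(p):
    a=np.array(p["attitude"],float)
    return a if a.shape==(3,3) else R.from_quat(a[[1,2,3,0]]).as_matrix()
def px2w(p,uv,z=0.):
    K=np.array(p["mtx"]);uv=np.atleast_2d(uv).astype(float)
    n=cv2.undistortPoints(uv.reshape(-1,1,2),K,np.array([p["k1"],0,0,0.])).reshape(-1,2)
    d=np.c_[n,np.ones(len(n))]@rot(p).T; o=np.array(p["xyz"])
    return o+d*((z-o[2])/d[:,2])[:,None]
def w2px(p,X):
    M=rot(p);o=np.array(p["xyz"]);r=cv2.Rodrigues(M.T)[0]
    return cv2.projectPoints(np.atleast_2d(X).astype(float),r,-M.T@o,np.array(p["mtx"]),np.array([p["k1"],0,0,0.]))[0].reshape(-1,2)
E
python3 - <<'E'
from h import *
p=vision.read_camera("top");s=vision.read_camera("scene")
cv2.imwrite("pics/top0.png",p["pixels"]);cv2.imwrite("pics/scene0.png",s["pixels"])
print(p["xyz"],p["attitude"],s["xyz"])
for n in "unit fence spool jar screwdriver pliers mug".split():
    for d in nets.silhouettes(p,n)[:3]: print(n,round(d["confidence"],2),np.round(d["pixel"]),px2w(p,d["pixel"]).round(3)[0])
E
```

```text
[ 0.37074636 -0.00189083  1.19934467] [ 0.05933412 -0.70415764  0.70505793 -0.05945414] [ 1.15703611 -0.35009952  0.92298197]
unit 0.81 [333. 266.] [ 0.524 -0.026  0.   ]
unit 0.79 [212. 260.] [0.539 0.253 0.   ]
unit 0.68 [147. 306.] [0.431 0.401 0.   ]
fence 0.68 [336. 178.] [ 0.733 -0.035  0.   ]
spool 0.63 [338. 180.] [ 0.73  -0.038  0.   ]
spool 0.6 [431. 224.] [ 0.622 -0.256  0.   ]
jar 0.56 [238. 189.] [0.707 0.197 0.   ]
jar 0.34 [480. 311.] [ 0.419 -0.361  0.   ]
screwdriver 0.91 [146. 308.] [0.427 0.404 0.   ]
screwdriver 0.38 [339. 178.] [ 0.734 -0.041  0.   ]
pliers 0.84 [478. 307.] [ 0.429 -0.359  0.   ]
mug 0.74 [490. 235.] [ 0.597 -0.394  0.   ]
```

View pics/top0.png

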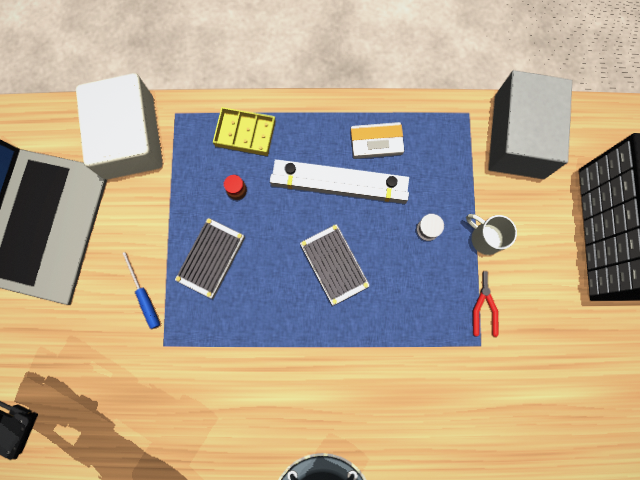

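View pics/scene0.png

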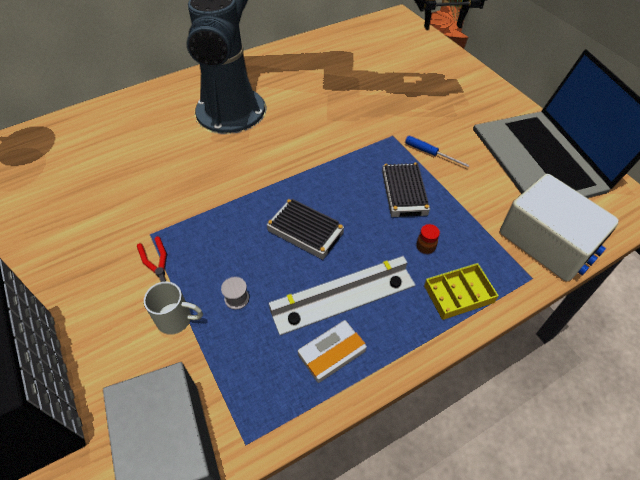

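The top view shows two look-alikes: A at pixel (334,265), about 0.525 m from the base, and B at (210,258), about 0.595 m away. A is nearest, so I take A. The fence is at about (340,180), with yellow marks at about (290,180) and (389,192). The spool is at (431,227) and the jar at (234,186). Next is a close crop to check the choice, plus a pose fit.

```bash
cat >> h.py <<'E'
from scipy.optimize import minimize
def boxpts(x,y,th,L=.16,W=.095,H=.045):
    c,s=np.cos(th),np.sin(th)
    return np.array([[x+c*a*L/2-s*b*W/2,y+s*a*L/2+c*b*W/2,z] for z in(0,H) for a,b in((1,1),(-1,1),(-1,-1),(1,-1))])
def fit(p,mask,g):
    def render(v):
        m=np.zeros((960*2,640*4)[:2],np.uint8)
        q=np.zeros((1920,2560),np.uint8)
        h=cv2.convexHull((w2px(p,boxpts(*v))*64+32*0).round().astype(np.int32))
        cv2.fillConvexPoly(q,(h/16).round().astype(np.int32)+2,1); return cv2.resize(q,(640,480),interpolation=cv2.INTER_AREA).astype(float) if 0 else cv2.resize(q.astype(np.float32),(640,480),interpolation=cv2.INTER_AREA)
    f=lambda v:np.abs(render(v)-mask).sum()/mask.sum()
    r=minimize(f,g,method="Nelder-Mead",options=dict(initial_simplex=[g,[g[0]+.01,g[1],g[2]],[g[0],g[1]+.01,g[2]],[g[0],g[1],g[2]+.15]],xatol=1e-4,fatol=1e-4))
    return r.x,r.fun
def unit(near,g=None,cam="top"):
    p=vision.read_camera(cam); best=None
    for d in nets.silhouettes(p,"unit"):
        w=px2w(p,d["pixel"],.03)[0]
        if np.hypot(*(w[:2]-near))<.06 and (best is None or d["confidence"]>best["confidence"]): best=d
    if best is None: return p,None,None
    w=px2w(p,best["pixel"],.03)[0]
    out=[fit(p,best["mask"],[w[0],w[1],t]) for t in ([g] if g is not None else np.arange(0,np.pi,np.pi/6))]
    o=min(out,key=lambda a:a[1]); return p,o,best
E
python3 - <<'E'
from h import *
p,o,b=unit(np.array([.52,-.026])); print("top",o)
s,o2,b2=unit(np.array([.52,-.026]),o[0][2],"scene"); print("scene",o2)
im=p["pixels"].copy()
hsv=cv2.cvtColor(im,cv2.COLOR_BGR2HSV)
for (a,pp) in((p,"top"),(s,"scene")):
    h=cv2.cvtColor(a["pixels"],cv2.COLOR_BGR2HSV); y=cv2.inRange(h,(20,120,100),(35,255,255))
    n,_,st,c=cv2.connectedComponentsWithStats(y)
    for i in range(1,n):
        if 6<st[i,4]<200: print(pp,c[i].round(1),st[i],px2w(a,c[i],.034)[0].round(4))
A=cv2.resize(im[150:310,260:420],(600,600),interpolation=cv2.INTER_CUBIC)
cv2.imwrite("pics/c1.png",A)
E
```

```text
top (array([ 0.52241605, -0.02725376,  0.48167406]), np.float64(0.03456974491443332))
scene (array([ 0.52279929, -0.02763995,  0.4083382 ]), np.float64(0.18791946308724833))
top [289.6 180.3] [287 176   6  10  34] [0.7178 0.0736 0.034 ]
top [388.2 193.1] [386 188   5  11  39] [ 0.6874 -0.1526  0.034 ]
top [208.9 220.9] [208 220   3   3   8] [0.6229 0.2567 0.034 ]
top [239.  235.5] [238 234   3   4   8] [0.5889 0.1869 0.034 ]
top [178.4 278.5] [177 277   4   4  11] [0.4911 0.3211 0.034 ]
top [208.7 293.7] [207 292   4   4  10] [0.4574 0.2514 0.034 ]
scene [395.6  28.7] [391  27  10   4  14] [-0.0916  0.6757  0.034 ]
scene [401.4  32.5] [383  27  34  12  76] [-0.0608  0.6784  0.034 ]
scene [385.8  31.4] [383  30   7   4  12] [-0.0931  0.6344  0.034 ]
scene [433.1  44.1] [411  37  41  15 136] [0.0522 0.7302 0.034 ]
scene [377.6  39.1] [374  38   8   4  14] [-0.0647  0.58    0.034 ]
scene [385.3  65.6] [368  59  40  13  95] [0.0801 0.5114 0.034 ]
scene [467.9  77.5] [458  72  24  12  82] [0.2603 0.7054 0.034 ]
scene [278.4  94.9] [264  90  30  12  99] [0.0492 0.1419 0.034 ]
scene [285.3 
[... 3306 characters left out ...]
311 -0.3817  0.034 ]
scene [228.9 440.3] [218 434  23  14  76] [ 0.8882 -0.3811  0.034 ]
scene [219.2 438. ] [216 437   7   3   8] [ 0.8762 -0.3945  0.034 ]
scene [256.9 450.6] [255 449   5   4   8] [ 0.9285 -0.3453  0.034 ]
scene [247.8 455.9] [243 453  11   7  17] [ 0.9286 -0.363   0.034 ]
scene [272.9 454.6] [271 453   4   4   7] [ 0.9482 -0.3239  0.034 ]
scene [240.5 460.3] [239 459   4   4  10] [ 0.9292 -0.3772  0.034 ]
scene [233.2 464.8] [230 463   9   6  16] [ 0.9297 -0.3913  0.034 ]
scene [251.4 466.8] [245 462  14  10  36] [ 0.948  -0.3653  0.034 ]
scene [107.  474.2] [ 97 466  18  14 115] [ 0.8391 -0.591   0.034 ]
scene [236.3 475.3] [228 470  16  10  37] [ 0.948  -0.3938  0.034 ]
```

View pics/c1.png

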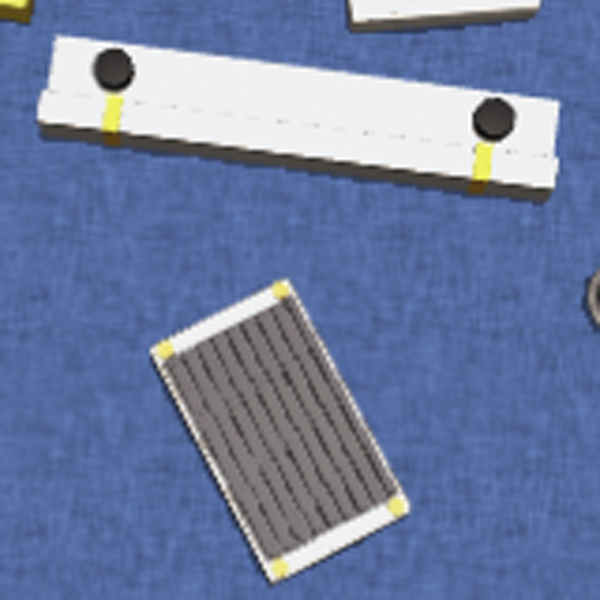

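```bash
python3 - <<'E'
from h import *
o=arm.observe(); print(o["t"],o["ee_pos"],o["finger_gap"]); M=R.from_quat(np.array(o["ee_rot"])[[1,2,3,0]]).as_matrix(); print("toolx",M[:,0].round(3),"tooly",M[:,1].round(3),"yaw of tool y",np.degrees(np.arctan2(M[1,1],M[0,1])), "target",np.degrees(1.437),"j",o["joint_pos"])
u=np.array([.5224,-.0273]);t=.4817;X=np.array([np.cos(t),np.sin(t)]);Y=np.array([-X[1],X[0]])
for a,b in((.065,-.0475-.015-.012),(.065,-.0475-.015+.035),(-.065,.0475+.027)): print(a,b,(u+a*X+b*Y).round(4))
E
```

```text
0.65 [0.22819157 0.58184456 0.18328947] 0.08698593105301987
toolx [-0.931  0.365 -0.   ] tooly [0.365 0.931 0.   ] yaw of tool y 68.58263140708067 target 82.33403516029931 j [ 1.01848975e+00  5.27443774e-01  1.43267964e+00  8.71644977e-06
  1.18140872e+00 -1.78506290e-01]
0.065 -0.0745 [ 0.6145 -0.0632]
0.065 -0.027499999999999997 [ 0.5927 -0.0216]
-0.065 0.0745 [0.4303 0.0086]
```

>>> arm_command([
  {"travel":[386,-645,0],"roll":13.7},
  {"travel":[386,-645,0],"roll":13.7},
  {"travel":[386,-645,0],"roll":13.7},
  {"travel":[386,-645,0],"roll":13.7},
  {"travel":[386,-645,0],"roll":13.7},
  {"travel":[386,-645,0],"roll":13.7},
  {"travel":[386,-645,0],"roll":13.7},
  {"travel":[386,-645,0],"roll":13.7},
  {"travel":[386,-645,0],"roll":13.7},
  {"travel":[386,-645,0],"roll":13.7},
], fingers=1, force=20)

```text
t: 1.9
ee_pos: [0.5494, 0.045, 0.1836]
ee_rot: [0.0, 0.067, 0.998, 0.0]
wrist_force: [0.7, 0.6, -1.1]
finger_gap: 0.0018
grasp_force: 0.0
```

>>> arm_command([
  {"travel":[65,-108,0],"roll":0},
  {"travel":[65,-108,0],"roll":0},
  {"travel":[65,-108,0],"roll":0},
  {"travel":[65,-108,0],"roll":0},
])

```text
t: 2.4
ee_pos: [0.6126, -0.0608, 0.1828]
ee_rot: [-0.001, 0.068, 0.998, 0.0]
wrist_force: [0.2, 0.9, -0.4]
finger_gap: 0.0004
grasp_force: 0.0
```

>>> arm_command([
  {"travel":[1,-2,-60],"roll":0},
  {"travel":[1,-2,-120],"roll":0},
  {"travel":[1,-2,-150],"roll":0},
  {"travel":[1,-2,-165],"roll":0},
  {"travel":[1,-2,-165],"roll":0},
  {"travel":[1,-2,-165],"roll":0},
])

```text
t: 3.15
ee_pos: [0.6156, -0.0629, 0.0199]
ee_rot: [0.002, 0.067, 0.998, -0.0]
wrist_force: [-0.2, -0.4, 0.1]
finger_gap: 0.0006
grasp_force: 0.0
```

Push stage 1 (the far end, towards the left and back).

>>> arm_command([
  {"travel":[-2,5,0],"roll":0},
  {"travel":[-5,9,0],"roll":0},
  {"travel":[-7,13,0],"roll":0},
  {"travel":[-10,17,0],"roll":0},
  {"travel":[-12,21,0],"roll":0},
  {"travel":[-15,25,0],"roll":0},
  {"travel":[-18,29,0],"roll":0},
  {"travel":[-21,33,0],"roll":0},
  {"travel":[-25,37,0],"roll":0},
  {"travel":[-28,40,0],"roll":0},
])

```text
t: 4.4
ee_pos: [0.5859, -0.0227, 0.0182]
ee_rot: [-0.0, 0.067, 0.998, 0.0]
wrist_force: [0.5, -0.0, -1.2]
finger_gap: 0.0005
grasp_force: 0.0
```

```bash
cat >> h.py <<'E'
FO=np.array([.6926,-.0377]);FX=np.array([.991,-.1333]);FY=np.array([.1333,.991])
def rep(o):
    x,y,t=o[0];d=np.array([x,y])-FO;e=(t-1.437+np.pi/2)%np.pi-np.pi/2
    print("unit",o[0].round(4),"res",round(o[1],3),"fence xy mm",(d@FX*1e3).round(1),(d@FY*1e3).round(1),"yaw err deg",np.degrees(e).round(1)); 
    X=np.array([np.cos(t),np.sin(t)]);Y=np.array([-X[1],X[0]]); return np.array([x,y]),X,Y
E
python3 - <<'E'
from h import *
p,o,b=unit(np.array([.51,-.01])); 
if o: rep(o)
cv2.imwrite("pics/a1.png",cv2.resize(p["pixels"][150:310,230:430],(700,560)))
E
```

```text
(no output)
```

View pics/a1.png

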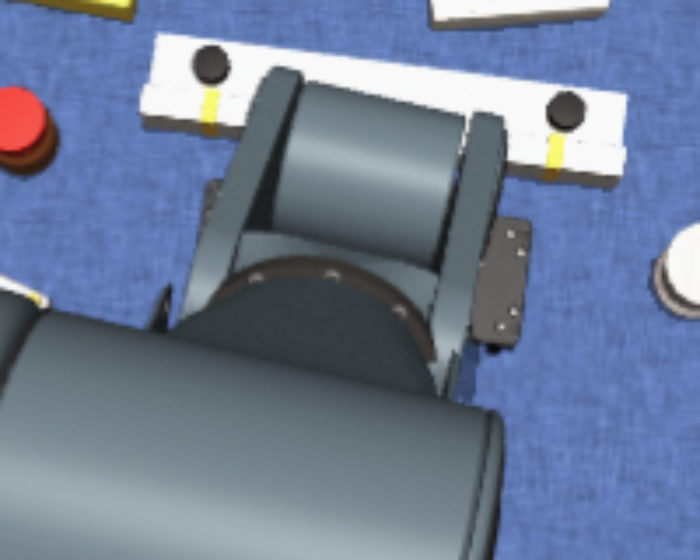

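The top view is blocked by the arm, so I raise the tool and go towards the stage 2 start, then look with the wrist and scene cameras.

>>> arm_command([
  {"travel":[4,-7,0],"roll":0},
  {"travel":[4,-7,60],"roll":0},
  {"travel":[4,-7,120],"roll":0},
  {"travel":[-60,20,160],"roll":0},
  {"travel":[-110,50,160],"roll":0},
  {"travel":[-130,100,160],"roll":0},
  {"travel":[-130,150,160],"roll":0},
  {"travel":[-130,150,160],"roll":0},
])

```text
t: 5.5
ee_pos: [0.4564, 0.1293, 0.1788]
ee_rot: [0.001, 0.065, 0.998, 0.0]
wrist_force: [0.6, -0.1, 1.0]
finger_gap: 0.0007
grasp_force: 0.0
```

```bash
python3 - <<'E'
from h import *
print(arm.observe()["ee_pos"])
for c in("top","scene","wrist"):
    p,o,b=unit(np.array([.51,-.01]),cam=c)
    if o: print(c); rep(o)
    cv2.imwrite(f"pics/b_{c}.png",p["pixels"])
a=[cv2.resize(cv2.imread(f"pics/b_{c}.png"),(400,300)) for c in("top","scene","wrist")]
cv2.imwrite("pics/b.png",np.vstack([np.hstack(a[:2]),np.hstack([a[2],a[2]*0])]))
E
```

```text
[0.45637996 0.12927155 0.1788448 ]
top
unit [ 0.5226 -0.0273  3.6244] res 0.027 fence xy mm -169.9 -12.3 yaw err deg -54.7
scene
unit [ 0.5252 -0.0283  0.425 ] res 0.155 fence xy mm -167.2 -13.0 yaw err deg -58.0
wrist
unit [ 0.511  -0.0662 -0.8386] res 1.904 fence xy mm -176.2 -52.4 yaw err deg 49.6
```

View pics/b.png

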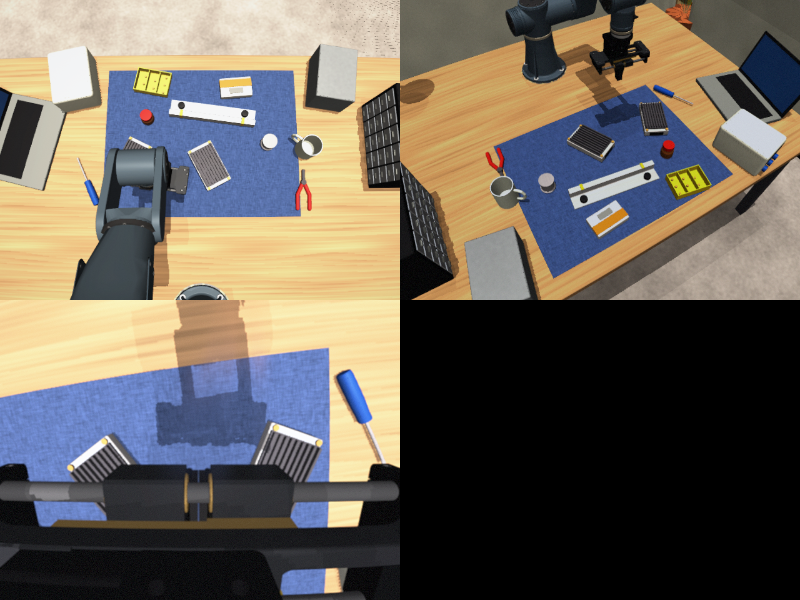

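The pictures show the unit unmoved at (334,264), although the commanded path crossed it. I check whether the tool and the cameras agree.

```bash
python3 - <<'E'
from h import *
o=arm.observe(); e=np.array(o["ee_pos"]); print(o["t"],e,o["joint_pos"])
ims=[]
for c in("scene","top"):
    p=vision.read_camera(c); im=p["pixels"].copy()
    print(c,w2px(p,e),p["xyz"],p["shot"])
    for q in(e,e+[0,0,.1],[.6156,-.0629,.018],[.5859,-.0227,.018],[0,0,0]): cv2.circle(im,tuple(w2px(p,q)[0].round().astype(int)),3,(255,0,255),1)
    for q in boxpts(.5224,-.0273,.4817): cv2.circle(im,tuple(w2px(p,q)[0].round().astype(int)),2,(0,255,0),1)
    ims.append(im)
cv2.imwrite("pics/d.png",np.vstack([ims[0][0:290,100:640],ims[1][150:440,100:640]]))
E
```

```text
5.8 [0.45681127 0.12572128 0.17814202] [ 3.22899166e-02  3.32683270e-01  1.80670051e+00 -3.16965715e-04
  1.00230134e+00 -1.40153769e+00]
scene [[347.56719664 139.0260609 ]] [ 1.15703611 -0.35009952  0.92298197] 9
top [[257.03895343 288.5627652 ]] [ 0.37074636 -0.00189083  1.19934467] 10
```

View pics/d.png

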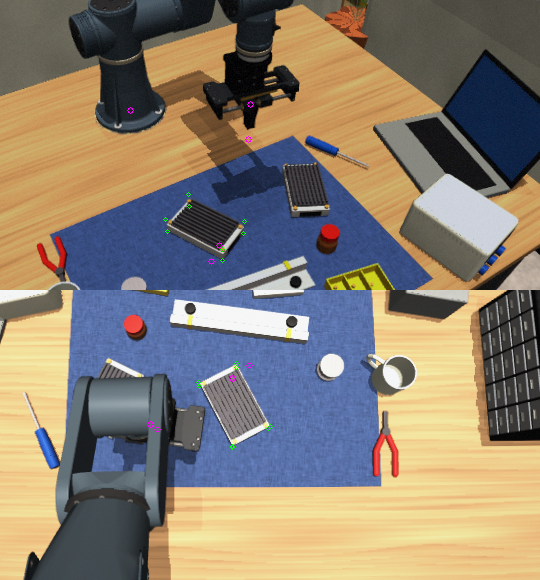

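The scene view shows the real fingertip at crop (250,123), while the reported TCP projects to (248,139). So the tip seems to be about 45 mm higher than reported, which explains passing over the unit. I check the start picture and the top view for the sideways part.

```bash
python3 - <<'E'
from h import *
p=vision.read_camera("top");s=vision.read_camera("scene");w=vision.read_camera("wrist");e=np.array(arm.observe()["ee_pos"])
print("wristcam",w["xyz"],np.array(w["xyz"])-e, rot(w)[:,2])
im=p["pixels"].copy(); si=s["pixels"].copy()
for dz,c in((0,(255,0,255)),(.045,(0,255,0))):
    # gripper body bottom rectangle outline 75x190
    q=np.array([e+np.r_[a*.095*FY+b*.0375*FX,.07+dz] for a,b in((1,1),(1,-1),(-1,-1),(-1,1))]+[e+[0,0,dz]])
    for pp,m in((p,im),(s,si)):
        k=w2px(pp,q).round().astype(int); cv2.polylines(m,[k[:4]],True,c,1); cv2.circle(m,tuple(k[4]),2,c,-1)
s0=cv2.imread("pics/scene0.png")
print("start tcp px",w2px(s,[.228,.582,.183]))
cv2.imwrite("pics/e.png",np.hstack([cv2.resize(im[210:340,180:330],(400,346)),cv2.resize(si[60:190,270:420],(400,346))]))
cv2.imwrite("pics/s0.png",s0)
E
```

```text
wristcam [0.3916394  0.13532354 0.3786283 ] [-0.06477258  0.00891963  0.20047652] [ 0.23853478 -0.03257166 -0.97058758]
start tcp px [[440.03286157  39.61443399]]
```

View pics/e.png

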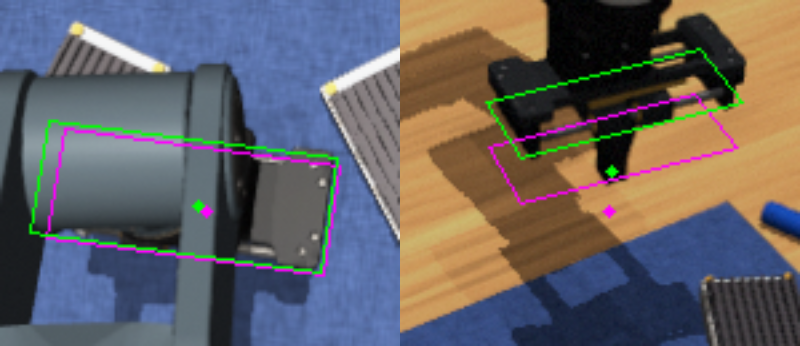

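The body outline in the scene view fits with dz of about +42 mm, and sideways it agrees in both views. So the tip really stands about 42 mm above the reported z. I go back to the stage 1 start and feel for the bench gently.

>>> arm_command([
  {"travel":[158,-189,0],"roll":0},
  {"travel":[158,-189,0],"roll":0},
  {"travel":[158,-189,0],"roll":0},
  {"travel":[158,-189,0],"roll":0},
  {"travel":[158,-189,0],"roll":0},
  {"travel":[158,-189,-60],"roll":0},
  {"travel":[158,-189,-120],"roll":0},
  {"travel":[158,-189,-160],"roll":0},
  {"travel":[158,-189,-185],"roll":0},
  {"travel":[158,-189,-185],"roll":0},
])

```text
t: 7.3
ee_pos: [0.6115, -0.0607, -0.0089]
ee_rot: [-0.003, 0.067, 0.998, 0.001]
wrist_force: [-0.3, 0.6, 1.3]
finger_gap: 0.0005
grasp_force: 0.0
```

>>> arm_command([
  {"travel":[0,0,-4],"roll":0},
  {"travel":[0,0,-8],"roll":0},
  {"travel":[0,0,-12],"roll":0},
  {"travel":[0,0,-12],"roll":0},
])

```text
t: 7.8
ee_pos: [0.6143, -0.062, -0.0186]
ee_rot: [0.0, 0.067, 0.998, 0.0]
wrist_force: [-0.1, -0.3, 0.6]
finger_gap: 0.0004
grasp_force: 0.0
```

The reported z is now below the bench surface with no contact, so the offset is real. The tip should be at about 20 mm, a good pushing height. I repeat stage 1.

>>> arm_command([
  {"travel":[-2,5,-2],"roll":0},
  {"travel":[-5,9,-2],"roll":0},
  {"travel":[-7,13,-2],"roll":0},
  {"travel":[-10,17,-2],"roll":0},
  {"travel":[-12,21,-2],"roll":0},
  {"travel":[-15,25,-2],"roll":0},
  {"travel":[-18,29,-2],"roll":0},
])

```text
t: 8.68
ee_pos: [0.5967, -0.0329, -0.0205]
ee_rot: [0.001, 0.067, 0.998, -0.0]
wrist_force: [2.9, -0.4, -0.5]
finger_gap: 0.0005
grasp_force: 1.5
```

>>> arm_command([
  {"travel":[-3,4,0],"roll":0},
  {"travel":[-7,8,0],"roll":0},
  {"travel":[-10,11,0],"roll":0},
])

```text
t: 9.05
ee_pos: [0.5863, -0.0217, -0.0206]
ee_rot: [0.0, 0.067, 0.998, -0.0]
wrist_force: [4.2, -1.1, 0.8]
finger_gap: 0.0007
grasp_force: 1.7
```

>>> arm_command([
  {"travel":[6,-8,0],"roll":0},
  {"travel":[6,-8,60],"roll":0},
  {"travel":[6,-8,120],"roll":0},
  {"travel":[-60,40,160],"roll":0},
  {"travel":[-110,90,160],"roll":0},
  {"travel":[-130,140,160],"roll":0},
  {"travel":[-140,160,160],"roll":0},
  {"travel":[-140,160,160],"roll":0},
])

```text
t: 10.05
ee_pos: [0.442, 0.1397, 0.1388]
ee_rot: [-0.003, 0.065, 0.998, -0.0]
wrist_force: [0.9, -1.4, -0.4]
finger_gap: 0.0003
grasp_force: 0.0
```

```bash
python3 - <<'E'
from h import *
print(arm.observe()["ee_pos"])
p,o,b=unit(np.array([.515,-.015]))
if o:
    u,X,Y=rep(o)
    for a,bb in((-.065,.0475+.027),(.065,-.0745)): print((u+a*X+bb*Y).round(4))
cv2.imwrite("pics/f.png",p["pixels"])
E
```

```text
[0.44201986 0.13974162 0.13880023]
unit [ 0.4992 -0.0148  3.8864] res 0.058 fence xy mm -194.7 -3.1 yaw err deg -39.7
[ 0.5975 -0.0256]
[ 0.4009 -0.0041]
```

>>> arm_command([
  {"travel":[-41,-60,0],"roll":0},
  {"travel":[-41,-110,0],"roll":0},
  {"travel":[-41,-142,0],"roll":0},
  {"travel":[-41,-142,-20],"roll":0},
  {"travel":[-41,-142,-60],"roll":0},
  {"travel":[-41,-142,-100],"roll":0},
  {"travel":[-41,-142,-140],"roll":0},
  {"travel":[-41,-142,-160],"roll":0},
  {"travel":[-41,-142,-160],"roll":0},
])

```text
t: 11.28
ee_pos: [0.4047, -0.0051, -0.0224]
ee_rot: [-0.002, 0.068, 0.998, 0.0]
wrist_force: [-0.3, -0.1, 0.2]
finger_gap: 0.0007
grasp_force: 0.0
```

>>> arm_command([
  {"travel":[4,-4,0],"roll":0},
  {"travel":[7,-8,0],"roll":0},
  {"travel":[11,-12,0],"roll":0},
  {"travel":[15,-16,0],"roll":0},
  {"travel":[19,-19,0],"roll":0},
  {"travel":[24,-22,0],"roll":0},
  {"travel":[28,-25,0],"roll":0},
  {"travel":[33,-28,0],"roll":0},
  {"travel":[38,-31,0],"roll":0},
  {"travel":[43,-34,0],"roll":0},
])

```text
t: 12.52
ee_pos: [0.4487, -0.0383, -0.0208]
ee_rot: [0.0, 0.067, 0.998, -0.0]
wrist_force: [-4.4, 0.2, 1.3]
finger_gap: 0.0006
grasp_force: 1.6
```

```bash
python3 - <<'E'
from h import *
p,o,b=unit(np.array([.515,-.02]),1.1,"scene")
if o: rep(o)
t=vision.read_camera("top")
cv2.imwrite("pics/g.png",np.hstack([t["pixels"][130:380,190:460],p["pixels"][170:420,180:450]]))
E
```

```text
unit [ 0.5289 -0.0204  1.0354] res 0.136 fence xy mm -164.5 -4.7 yaw err deg -23.0
```

View pics/g.png

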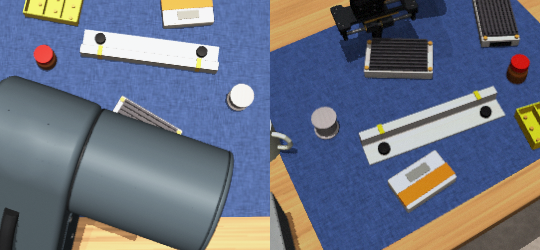

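Top view: mostly blocked by the arm. Scene: the unit at crop (400,58) has turned to about 20° off and is clear of the fence. I continue turning.

>>> arm_command([
  {"travel":[4,-3,0],"roll":0},
  {"travel":[9,-6,0],"roll":0},
  {"travel":[14,-9,0],"roll":0},
  {"travel":[19,-11,0],"roll":0},
  {"travel":[24,-13,0],"roll":0},
  {"travel":[28,-14,0],"roll":0},
])

```text
t: 13.42
ee_pos: [0.4769, -0.0524, -0.0208]
ee_rot: [0.0, 0.067, 0.998, -0.0]
wrist_force: [-4.0, -0.1, 0.8]
finger_gap: 0.0002
grasp_force: 1.6
```

>>> arm_command([
  {"travel":[-12,0,0],"roll":0},
  {"travel":[-20,0,50],"roll":0},
  {"travel":[-30,20,110],"roll":0},
  {"travel":[-30,70,160],"roll":0},
  {"travel":[-30,130,160],"roll":0},
  {"travel":[-30,190,160],"roll":0},
  {"travel":[-30,210,160],"roll":0},
])

```text
t: 14.3
ee_pos: [0.4465, 0.1612, 0.1399]
ee_rot: [0.002, 0.065, 0.998, 0.001]
wrist_force: [0.7, -0.4, -0.5]
finger_gap: 0.0005
grasp_force: 0.0
```

```bash
python3 - <<'E'
from h import *
print(arm.observe()["ee_pos"])
p,o,b=unit(np.array([.54,-.02]))
if o: rep(o)
p,o,b=unit(np.array([.54,-.02]),1.3,"scene")
if o: rep(o)
E
```

```text
[0.4464831  0.16117308 0.13985989]
unit [ 0.5498 -0.0211  1.2063] res 0.115 fence xy mm -143.7 -2.6 yaw err deg -13.2
unit [ 0.5483 -0.0201  1.1999] res 0.134 fence xy mm -145.3 -1.8 yaw err deg -13.6
```

About 13° off now. The open fingers, set parallel to the fence, will square it as they push.

>>> arm_command([
  {"travel":[13,-50,0],"roll":0},
  {"travel":[13,-110,0],"roll":0},
  {"travel":[13,-170,0],"roll":0},
  {"travel":[13,-170,0],"roll":0},
  {"travel":[13,-170,-50],"roll":0},
  {"travel":[13,-170,-100],"roll":0},
  {"travel":[13,-170,-140],"roll":0},
  {"travel":[13,-170,-160],"roll":0},
  {"travel":[13,-170,-161],"roll":0},
], fingers=-1)

```text
t: 15.62
ee_pos: [0.4579, -0.0117, -0.023]
ee_rot: [-0.002, 0.068, 0.998, 0.0]
wrist_force: [0.8, -0.2, 0.7]
finger_gap: 0.0818
grasp_force: 0.0
```

>>> arm_command([
  {"travel":[10,-1.3,0],"roll":0},
  {"travel":[18,-2.4,0],"roll":0},
  {"travel":[24,-3.2,0],"roll":0},
  {"travel":[30,-4,0],"roll":0},
  {"travel":[36,-4.8,0],"roll":0},
  {"travel":[42,-5.6,0],"roll":0},
  {"travel":[48,-6.5,0],"roll":0},
  {"travel":[54,-7.3,0],"roll":0},
  {"travel":[60,-8,0],"roll":0},
  {"travel":[66,-8.9,0],"roll":0},
])

```text
t: 16.88
ee_pos: [0.524, -0.0203, -0.0218]
ee_rot: [-0.002, 0.067, 0.998, 0.0]
wrist_force: [-4.7, 0.1, 3.3]
finger_gap: 0.0869
grasp_force: 2.6
```

```bash
python3 - <<'E'
from h import *
e=np.array(arm.observe()["ee_pos"])[:2]-FO; print("tool fence",e@FX,e@FY)
for c in("top","scene"):
    p,o,b=unit(np.array([.57,-.02]),1.4,c)
    if o: print(c);rep(o)
E
```

```text
tool fence -0.169362259861196 -0.005184125800388096
scene
unit [ 0.5858 -0.0172  1.4324] res 0.126 fence xy mm -108.6 6.1 yaw err deg -0.3
```

>>> arm_command([
  {"travel":[7,-0.9,0],"roll":0},
  {"travel":[14,-1.9,0],"roll":0},
  {"travel":[21,-2.8,0],"roll":0},
  {"travel":[28,-3.8,0],"roll":0},
  {"travel":[35,-4.7,0],"roll":0},
  {"travel":[41,-5.5,0],"roll":0},
  {"travel":[46,-6.2,0],"roll":0},
  {"travel":[50,-6.7,0],"roll":0},
  {"travel":[53,-7.1,0],"roll":0},
  {"travel":[56,-7.5,0],"roll":0},
])

```text
t: 18.32
ee_pos: [0.5813, -0.0284, -0.0218]
ee_rot: [-0.0, 0.067, 0.998, 0.0]
wrist_force: [-3.3, -0.3, -1.6]
finger_gap: 0.0871
grasp_force: 1.5
```

```bash
python3 - <<'E'
from h import *
s=arm.observe();e=np.array(s["ee_pos"])[:2]-FO; print("tool fence",e@FX,e@FY,s["wrist_force"])
p,o,b=unit(np.array([.635,-.025]),1.4,"scene")
if o: rep(o)
cv2.imwrite("pics/k.png",cv2.resize(p["pixels"][150:350,230:430],(600,600)))
E
```

```text
tool fence -0.11153190256334931 -0.005622210019741139 [-3.29245607 -0.28335451 -1.58325126]
unit [ 0.6332 -0.023   1.4062] res 0.211 fence xy mm -60.8 6.6 yaw err deg -1.8
```

View pics/k.png

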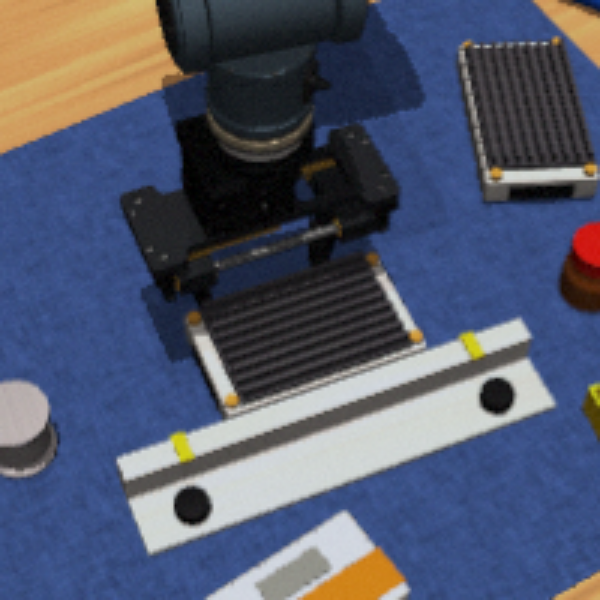

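The unit is square and nearly at the fence. Its front edge runs (230,410)-(425,345), between the yellow marks at (182,447) and (472,345). Now the last slow push, until the force rises.

>>> arm_command([
  {"travel":[1,-0.1,0],"roll":0},
  {"travel":[2,-0.3,0],"roll":0},
  {"travel":[3,-0.4,0],"roll":0},
  {"travel":[4,-0.5,0],"roll":0},
  {"travel":[5,-0.7,0],"roll":0},
  {"travel":[5,-0.7,0],"roll":0},
])

```text
t: 19.18
ee_pos: [0.5863, -0.029, -0.0217]
ee_rot: [-0.0, 0.067, 0.998, 0.0]
wrist_force: [-4.8, 1.2, 1.4]
finger_gap: 0.0865
grasp_force: 2.1
```

>>> arm_command([
  {"travel":[1,-0.1,0],"roll":0},
  {"travel":[2,-0.3,0],"roll":0},
  {"travel":[2,-0.3,0],"roll":0},
])

```text
t: 19.55
ee_pos: [0.5861, -0.029, -0.0217]
ee_rot: [-0.002, 0.067, 0.998, 0.0]
wrist_force: [-7.8, 0.4, 4.4]
finger_gap: 0.0871
grasp_force: 3.8
```

>>> arm_command([
  {"travel":[1,-0.1,0],"roll":0},
  {"travel":[2,-0.3,0],"roll":0},
  {"travel":[3,-0.4,0],"roll":0},
  {"travel":[3,-0.4,0],"roll":0},
])

```text
t: 20.05
ee_pos: [0.5857, -0.0288, -0.0218]
ee_rot: [-0.005, 0.067, 0.998, 0.001]
wrist_force: [-12.1, -0.1, 8.3]
finger_gap: 0.0868
grasp_force: 6.1
```

It stops firmly at 12 N against the fence. I back off and check.

>>> arm_command([
  {"travel":[-5,0.7,0],"roll":0},
  {"travel":[-12,1.6,0],"roll":0},
  {"travel":[-30,4,0],"roll":0},
  {"travel":[-40,5,40],"roll":0},
  {"travel":[-50,10,100],"roll":0},
  {"travel":[-90,50,150],"roll":0},
  {"travel":[-120,100,150],"roll":0},
  {"travel":[-140,160,150],"roll":0},
  {"travel":[-150,220,150],"roll":0},
  {"travel":[-150,270,150],"roll":0},
])

```text
t: 21.3
ee_pos: [0.4423, 0.2427, 0.1292]
ee_rot: [0.002, 0.067, 0.998, 0.001]
wrist_force: [1.0, -0.6, -0.0]
finger_gap: 0.0867
grasp_force: 0.0
```

```bash
python3 - <<'E'
from h import *
for c in("top","scene"):
    p,o,b=unit(np.array([.645,-.03]),1.4,c)
    if o: print(c);rep(o)
    if c=="top":
        A=p["pixels"]; cv2.imwrite("pics/m.png",cv2.resize(A[150:270,250:410],(800,600),interpolation=cv2.INTER_CUBIC))
        h=cv2.cvtColor(A,cv2.COLOR_BGR2HSV); y=cv2.inRange(h,(18,90,100),(35,255,255)); n,_,st,cc=cv2.connectedComponentsWithStats(y)
        for i in range(1,n):
            w=px2w(p,cc[i],.045)[0]
            if 3<st[i,4]<60 and .55<w[0]<.73 and -.2<w[1]<.12: print(w.round(4),px2w(p,cc[i],.034)[0].round(4))
E
```

```text
top
unit [ 0.6445 -0.0252  1.4323] res 0.071 fence xy mm -49.4 6.0 yaw err deg -0.3
[0.7127 0.0727 0.045 ] [0.716  0.0734 0.034 ]
[0.6915 0.041  0.045 ] [0.6945 0.0414 0.034 ]
[ 0.6824 -0.1506  0.045 ] [ 0.6854 -0.152   0.034 ]
[ 0.6722 -0.1019  0.045 ] [ 0.6751 -0.1029  0.034 ]
[0.615  0.0523 0.045 ] [0.6173 0.0528 0.034 ]
[ 0.5956 -0.0913  0.045 ] [ 0.5977 -0.0922  0.034 ]
scene
unit [ 0.6341 -0.0234  1.3773] res 0.294 fence xy mm -59.8 6.4 yaw err deg -3.4
```

View pics/m.png

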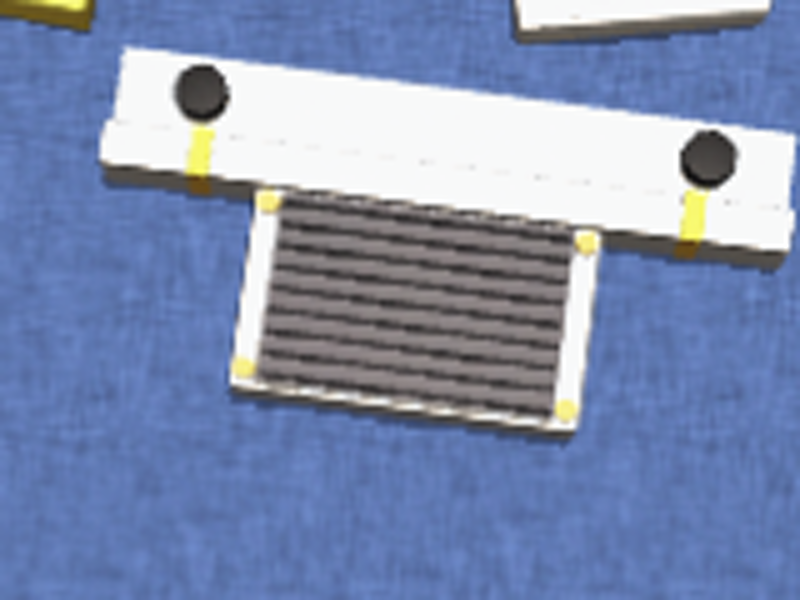

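The view shows the unit flush along the fence: its front edge runs (265,195)-(595,240), between the marks at (200,160) and (692,225). The corner dots give a yaw error below 0.01 rad, and it sits about 6 mm along from the fence's middle. I hand in.

```bash
python3 -c "
from h import *
print(order.finish_job())"
```

```text
the job is handed in; nothing more can be done
None
```

I pushed the control unit flush along the fence, about 6 mm from its middle and under 0.01 rad askew in the last picture, and handed the job in at about 21 s; no verdict came back.

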